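Hold the green can over the air rinser

TASK

Blow the dust out of the green can on the air rinser: first open the air fully by swinging the yellow valve lever a quarter turn until it lies in line with the pipe, then lift the green can off its draining peg and carry it, still mouth down, over the conveyor without bumping it into that or any other can. Hold it over the nozzle, upright, centred and still, with its rim about a centimetre above the steel collector cup and never touching the rinser; finish while holding it there, with the other cans left where they stand.

Things in the scene. Friction and masses are not known exactly. Their poses are not given: they have to be found in the camera images.
- can_green: Green empty aluminium can, about 16 g, rigid, mouth down on one of the rack's four pegs (which one varies). 53 mm diameter from 16 to 100 mm above its rim; 110 mm tall; the closed silver base is uppermost, the open rim (49 mm diameter) lowest; hollow in its lower 60 mm, where the peg stands. Origin: centre of the rim plane, its lowest; z points up along its axis. Its yaw means nothing.
- can_blue: Blue can, the same shape as the green one, mouth down on another peg of the rack. Stays where it is. Origin: centre of its rim plane, z up.
- can_red: Red can, the same shape as the green one, mouth down on another peg of the rack. Stays where it is. Origin: centre of its rim plane, z up.
- can_silver: Plain silver can, the same shape as the green one, mouth down on another peg of the rack. Stays where it is. Origin: centre of its rim plane, z up.
- rack: White square draining rack, fixed, 180 x 180 mm. Deck 30 mm above the table, edge lip to 36 mm; four upright steel pegs, 10 mm diameter and 50 mm tall, at x = +-45, y = +-45 mm of its frame, a can over each: neighbouring cans are 90 mm apart along the rack's x and y axes, 127 mm along its diagonals. Origin: centre of its underside; z up.
- conveyor: Chain conveyor between rack and rinser, fixed, 570 mm long along its x (roughly away from the robot), 116 mm wide over its rail posts. Chain top 60 mm above the table; steel guide rails and posts reach up to 118 mm; a blue motor sticks out to +y at its far end (x +200 to +270, y to +193 mm, 65 mm high). Origin: on the table under its centre; z up.
- sealed_can_1: Black sealed, filled can with silver foot, 0.21 kg, 53 mm diameter, 110 mm tall, standing upright on the conveyor between its rails: its top is about 170 mm above the table. Stays where it is. Origin: centre of its underside.
- sealed_can_2: Black sealed, filled can with silver foot, 0.21 kg, 53 mm diameter, 110 mm tall, standing upright on the conveyor between its rails: its top is about 170 mm above the table. Stays where it is. Origin: centre of its underside.
- sealed_can_3: Black sealed, filled can with silver foot, 0.21 kg, 53 mm diameter, 110 mm tall, standing upright on the conveyor between its rails: its top is about 170 mm above the table. Stays where it is. Origin: centre of its underside.
- rinser: Air rinser, fixed: white box 170 (x) x 150 (y) mm, top at 87 mm, with a steel cup in the middle of its top. Dust canister, 116 mm high, at x +96 to +194, y -37 to +61 mm. A copper air pipe (top at 65 mm) runs along x at y = -105 mm, with a filter-regulator 100 mm high at x +138 to +182 mm. Origin: on the table under the centre of box and cup; x points away from the front panel, z up.
- cup (a point): Centre of the mouth of the steel collector cup on the rinser (outer diameter 96 mm), in the plane of its rim, 125 mm above the table; axes as the rinser's. A brass nozzle 10 mm in diameter on the same axis ends 5 mm below this plane. The can's rim centre is to hover about 10 mm above this point.
- valve_lever (a joint): Angle of the yellow valve lever, rad. 0 = shut: it points along the rinser's -y, square to the pipe, away from the box. It opens counter-clockwise seen from above, tip swinging towards the rinser's +x; 1.571 = fully open at the stop, in line above the pipe. Starts between 0 and 0.2. Stays where it is left; turning takes 0.1 N m (about 2 N near the tip).
- valve_axis (a point): On the upright turning axis of the valve lever (rinser's x = 0, y = -105 mm), at the lever's mid-height, 93 mm above the table; axes as the rinser's. The level lever reaches 90 mm from this axis; its yellow sleeve, from 24 to 90 mm out, is 16 mm wide and 11 mm high (87.5 to 98.5 mm above the table).
- lever_tip (a point): On the lever's middle line, 85 mm from its turning axis, near its end, at mid-height; moves with it. Its -y axis points outward along the lever, x is the direction in which the lever opens.
There are look-alikes about, which are no part of the job. What is shaped like the can_blue but purple is not meant. Leave any purple look-alike of the can_green alone.

How it is judged (in metres and radians):
On the way, in this order (a step that is already met when the one before it is completed fails the run):
1. the air valve is swung fully open (at least 1.45 rad) while the green can still stands on its peg (value of joint valve_lever above 1.45 rad and z of can_green in the frame of rack below 0.045 m), for 0.2 s.
2. the green can is lifted clear of its peg, mouth down (z of can_green in the frame of rack above 0.085 m and angle between can_green's own z axis and vertical below 0.35 rad), for 0.1 s.
At the end, for the whole second after the job is handed in: Green can held still, mouth down: rim 3 to 20 mm above the cup's rim plane, within 8 mm of the cup's axis, tilted under 0.1 rad, clear of the rinser; valve lever over 1.40 rad; every other can within 20 mm of its start and tilted under 0.2 rad (value of joint valve_lever above 1.4 rad and z of can_green in the frame of cup between 0.003 and 0.02 m and horizontal distance between can_green and cup below 0.008 m and angle between can_green's own z axis and vertical below 0.1 rad and linear speed of can_green below 0.02 m/s and contact force between can_green and the fingers above 0.5 N and contact force between can_green and rinser below 0.05 N and distance of each of can_blue, can_red, can_silver, sealed_can_1, sealed_can_2, sealed_can_3 from where it was at the start of the episode below 0.02 m and angle between each of can_blue, can_red, can_silver, sealed_can_1, sealed_can_2, sealed_can_3's own z axis and vertical below 0.2 rad); the arm keeps its last pose, push and grip.
It fails at once if the green can touches the rinser (over 0.3 N) (contact force between can_green and rinser above 0.3 N).
It fails at once if the green can is bumped into the conveyor or another can (over 1 N) (contact force between can_green and conveyor above 1 N or contact force between can_green and can_blue above 1 N or contact force between can_green and can_red above 1 N or contact force between can_green and can_silver above 1 N or contact force between can_green and sealed_can_1 above 1 N or contact force between can_green and sealed_can_2 above 1 N or contact force between can_green and sealed_can_3 above 1 N).
It fails at once if the green can is tipped over by more than 0.6 rad: it must stay mouth down (angle between can_green's own z axis and vertical above 0.6 rad).
It fails at once if another can is shifted by more than 20 mm or tipped (distance of any of can_blue, can_red, can_silver, sealed_can_1, sealed_can_2, sealed_can_3 from where it was at the start of the episode above 0.02 m or angle between any of can_blue, can_red, can_silver, sealed_can_1, sealed_can_2, sealed_can_3's own z axis and vertical above 0.35 rad).
It also fails if it takes over 70 s, if anything falls off the work surface, if the arm or the gripper's body presses on something with over 40 N, if the wrist force passes 120 N, or if a joint passes its speed limit or range.

ROBOT

A 6-joint arm with a two-finger parallel gripper is mounted at the origin on the work surface. World frame = base frame: x ahead of the robot, y to its left, z up, the work surface at z = 0. Lengths are in mm, angles in rad, forces in N, time in s.
With the tool pointing down it reaches from about 400 to 925 mm from the base axis. Payload 12.5 kg.
Tool frame: the origin (TCP) lies at the very end of the fingers, on their centre line; the grasp point (between the pads) lies grip_depth behind it (grip_depth is the distance from the TCP to the grasp point, in mm); z points along the fingers, y is the line along which they close (so a half turn about z gives the same grasp; the last joint's range is limited). The gripper opens to 95 mm and grips with 3 to 60 N. Pads are 20 mm wide; open, the fingers measure 119 mm over their backs; the gripper's body (75 mm by 180 mm) begins 59 mm behind the grasp point.
Start: joints at [1.226, 0.491, 1.559, -0, 1.092, -0.106], TCP at [147.817, 607.286, 214.661] pointing down, gripper open.
Joint ranges: [-3.1, 3.1], [-0.84, 2.19], [0.05, 2.79], [-1.13, 4.28], [0.06, 2.93], [-2.69, 2.69]. Speed limits (rad/s): [2.22, 2.22, 2.79, 3.14, 3.14, 3.14].

INTERFACE

Orientations are given as [roll, pitch, yaw] about the fixed x, y, z axes, in that order (R = Rz(yaw) Ry(pitch) Rx(roll)).
In Python, from cell import state, read_camera, job_done, grip_depth gives the robot as it stands.
- The arm moves only by the tool drive_tool, never from a script. Its argument "targets" is a list of rows, each an object with "jaw": the opening, from 0 (shut) to 1 (fully open); "travel": the shift along the tool's x, y, z in m, a list of three; "twist": the turn about the tool's z in rad. In form: [{"jaw": jaw, "travel": [tx, ty, tz], "twist": twist}, ...]. A call has 1 to 8 rows; each row is the pose to reach, as a shift and turn from the pose commanded when the call began, along the tool's axes at that moment; what a row does not reach only later rows make up. A row lasts 1/12 s, in which the tool goes at most 41.7 mm and 7.16 degrees, less where a joint would pass 70% of its speed; a pose out of reach is approached as far as the arm can. A call with a gripper value outside its range is refused whole. The fingers move at their own pace and stop on an object; the grip force is fixed at half the most. Time passes only in rows, so rows that repeat a pose let the fingers close. It gives the time, the measured TCP pose, the force, the opening and the grip force at its end, in the units of the state.
- state(): the state, without advancing time (a new reading comes with each control period).
- read_camera(name): name is "side" or "top"; returns a dict with "frame" (420x560x3 uint8, red, green, blue), "fx", "fy", "cx", "cy" (pixels), "R" (3x3) and "t" (3): a world point X has camera coordinates R X + t. Camera axes: x right, y down, z forward; pixel columns grow to the right and rows downward; lengths in mm; the calibration is good to about 2 mm. A picture is of the moment at which its call begins. There is no depth.
- job_done(): hands the job in; it is judged then, once.
The state is a dict: "t": time; "joints": joint angles; "qvel": joint speeds; "tau": joint torques, N m; "eef_pos": TCP position; "tcp_rot": TCP orientation; "ft_force": force on the tool from outside, world axes, zero at the start; "moment": the same for the moment, N m; "opening": opening from 0.0 (shut) to 1.0 (fully open); "grip_force": force on a finger pad.
Only numpy, scipy, OpenCV 4.12 (cv2) and the standard library are available. Lean on these libraries where they do the work, as an engineer would, in place of code of your own. Each camera call takes 0.05 s, during which the arm holds its last target. There are 200 camera calls.

## Working session

There is one attempt and no reset: what is moved stays moved. The work goes in short steps, Python scripts to look and compute and a tool call to move; the robot and the scene stay as the last step left them, time stands still between calls to the robot, and variables do not carry over. Pictures are saved under pics/ and viewed, at most 10 in all, crops included, and the job is handed in when it is done.

Besides the shell and the picture viewer there is one more tool, called after "Call:" as name(argument=value, ...), one argument or row to a line, values as JSON. drive_tool: Moves the arm, as the interface text tells. Its arguments: {"type":"object","properties":{"targets":{"type":"array"}},"required":["targets"]}

```bash
mkdir -p pics
python3 - <<'E'
from cell import *
import cv2,numpy as np,json
print(state(),grip_depth)
for n in("top","side"):
    c=read_camera(n); cv2.imwrite(f"pics/{n}0.png",c["frame"][:,:,::-1]); print(n,{k:np.round(v,4).tolist() for k,v in c.items() if k!="frame"})
E
```

```text
{'t': 0.0, 'joints': array([ 1.22639754e+00,  4.91601192e-01,  1.55948056e+00, -3.61913168e-05,
        1.09166722e+00, -1.05618940e-01]), 'qvel': array([-0.001141  ,  0.00252565, -0.00147904, -0.00112378, -0.0010897 ,
       -0.00042922]), 'tau': array([ 1.23300939e-03, -6.12646580e+01, -2.58198649e+01,  6.93243043e-02,
        4.80304565e-02, -1.07250135e-04]), 'eef_pos': array([147.7360736 , 607.03010504, 214.0251625 ]), 'tcp_rot': array([-3.14043939e+00, -8.99845163e-05,  2.90282946e+00]), 'ft_force': array([-0.9511447 ,  0.14851975, -0.56141357]), 'moment': array([-0.04783994,  0.04108224, -0.03597956]), 'grip_force': 0.0, 'opening': 1.000687220134599} 18.8
top {'fx': 388.4666, 'fy': 388.4666, 'cx': 281.6141, 'cy': 213.7477, 'R': [[-0.0157, -0.9999, -0.0051], [-0.991, 0.0163, -0.1331], [0.1332, 0.003, -0.9911]], 't': [-19.7747, 522.9348, 865.785]}
side {'fx': 469.7722, 'fy': 469.7722, 'cx': 281.2421, 'cy': 214.6907, 'R': [[0.9889, -0.1481, 0.0124], [-0.0708, -0.5425, -0.837], [0.1307, 0.8269, -0.547]], 't': [-533.4064, 104.3558, 1123.8961]}
```

View pics/top0.png

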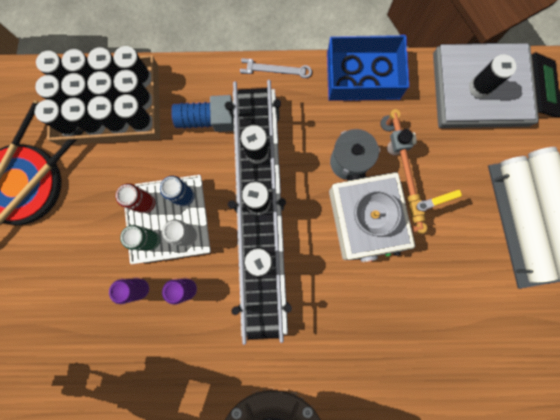

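View pics/side0.png

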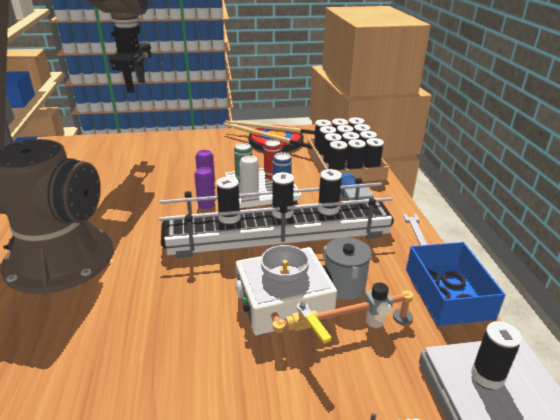

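The top view shows the green can at about (132,237), the rinser cup at (380,213) and the lever from (420,207) to (461,194). The arm is out of view.

```bash
cat > h.py <<'E'
from cell import *
import cv2,numpy as np
def ray(c,u,v,z):
    d=c["R"].T@np.array([(u-c["cx"])/c["fx"],(v-c["cy"])/c["fy"],1]); o=-c["R"].T@c["t"]
    return (o+d*(z-o[2])/d[2])
def proj(c,X):
    p=c["R"]@np.asarray(X,float)+c["t"]; return np.array([c["fx"]*p[0]/p[2]+c["cx"],c["fy"]*p[1]/p[2]+c["cy"]])
def cents(c,lo,hi,amin=15,box=None):
    h=cv2.cvtColor(c["frame"],cv2.COLOR_RGB2HSV); m=cv2.inRange(h,np.array(lo),np.array(hi))
    if box: k=np.zeros_like(m); k[box[1]:box[3],box[0]:box[2]]=255; m&=k
    n,_,s,ce=cv2.connectedComponentsWithStats(m)
    return m,[(ce[i].round(1).tolist(),s[i].tolist()) for i in range(1,n) if s[i][4]>=amin]
E
python3 - <<'E'
from h import *
c=read_camera("top"); s=read_camera("side")
m,r=cents(c,(22,150,120),(35,255,255),15,(340,90,500,260)); print("yellow",r)
p=np.argwhere(m)[:,::-1].astype(np.float32); print(cv2.fitLine(p,2,0,.01,.01).ravel(), p[p[:,0].argmax()],p[p[:,0].argmin()])
print("white disc",cents(c,(0,0,175),(180,60,255),30,(100,160,215,265))[1])
print("white disc conv",cents(c,(0,0,185),(180,60,255),30,(240,120,275,275))[1])
print("green",cents(c,(60,80,20),(90,255,255),15,(100,200,170,260))[1])
print("copper",cents(c,(5,140,140),(18,255,255),15,(380,100,440,240))[1])
a=c["frame"][90:270,330:480]; b=c["frame"][165:270,100:220]
a=cv2.resize(a,None,fx=3.3,fy=3.3,interpolation=cv2.INTER_CUBIC); b=cv2.resize(b,None,fx=2.5,fy=2.5,interpolation=cv2.INTER_CUBIC)
o=np.zeros((max(a.shape[0],b.shape[0]),a.shape[1]+b.shape[1],3),np.uint8); o[:a.shape[0],:a.shape[1]]=a;o[:b.shape[0],a.shape[1]:]=b
cv2.imwrite("pics/crop1.png",o[:,:,::-1]); print(o.shape,a.shape)
E
```

```text
yellow [([446.4, 197.0], [432, 190, 29, 15, 203])]
[ 9.4619834e-01 -3.2358718e-01  4.4636945e+02  1.9696552e+02] [460. 192.] [432. 199.]
white disc [([192.8, 180.2], [181, 175, 21, 12, 157]), ([162.1, 186.5], [135, 178, 45, 18, 453]), ([126.7, 194.4], [116, 185, 20, 20, 268]), ([194.5, 216.0], [182, 207, 24, 19, 347]), ([156.8, 223.7], [125, 208, 58, 34, 901]), ([178.1, 216.8], [175, 214, 7, 6, 33]), ([132.2, 236.5], [125, 227, 16, 20, 253]), ([163.5, 254.4], [129, 246, 81, 18, 621])]
white disc conv [([273.7, 129.1], [273, 120, 2, 23, 35]), ([253.4, 136.9], [242, 126, 24, 23, 365]), ([255.0, 194.5], [243, 183, 24, 24, 394]), ([240.3, 256.3], [240, 231, 2, 44, 61]), ([257.1, 261.4], [245, 250, 25, 25, 427])]
green [([142.6, 238.6], [139, 230, 6, 17, 29]), ([150.4, 240.4], [142, 230, 16, 20, 161])]
copper [([420.3, 136.5], [380, 100, 60, 99, 2573]), ([383.9, 137.0], [380, 127, 11, 19, 137]), ([406.9, 173.1], [398, 150, 20, 52, 464]), ([436.6, 206.5], [434, 205, 6, 4, 17]), ([435.0, 230.0], [425, 216, 15, 24, 161]), ([419.7, 226.2], [414, 219, 13, 14, 112])]
(594, 795, 3) (594, 495, 3)
```

View pics/crop1.png

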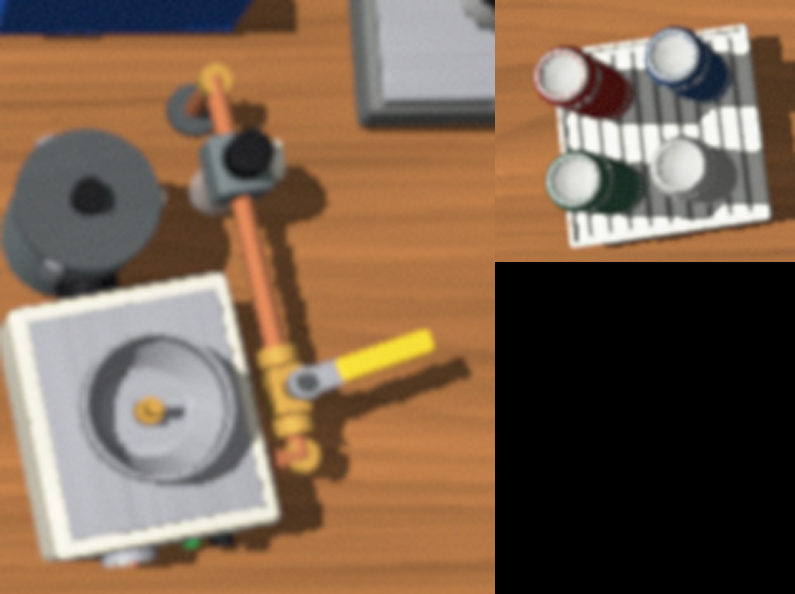

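The crop shows the nozzle at about (375.5,214) in full-image pixels. The pivot is at (423,206), the lever tip at about (461,193), and the green can's base disc at (132,236.5).

Run:
```python
from h import *
c=read_camera("top"); s=read_camera("side")
def crop(c,x0,y0,w,h,f): return cv2.resize(c["frame"][y0:y0+h,x0:x0+w],None,fx=f,fy=f,interpolation=cv2.INTER_CUBIC)
a=crop(c,345,180,66,66,6); b=crop(s,252,238,66,66,6)
cv2.imwrite("pics/cup.png",np.hstack([a,b])[:,:,::-1])
f=lambda u,v,z,k=c:ray(k,u,v,z).round(1)
print("nozzle",f(375.5,214.2,120),"rim?",f(379.4,213.5,125))
A=f(330+307/3.3,90+382/3.3,98);T=f(461,193,93);print("axis",A,"tip",T,np.linalg.norm((T-A)[:2]))
P1=f(330+302/3.3,90+455/3.3,60);P2=f(330+215/3.3,90+78/3.3,60);print("pipe",P1,P2,np.arctan2(*(P2-P1)[[1,0]]))
B=[f(330+x/3.3,90+y/3.3,87) for x,y in((12,317),(222,274),(278,518),(60,552))];print("box",B,np.mean(B,0))
print("green",f(132.3,236.8,140),"red",f(126.7,194.4,140),"blue",f(100+175*0+(676-495)/2.5,165+55/2.5,140),"silver",f(100+(681-495)/2.5,165+167/2.5,140))
for n,p in(("s1",(253.4,136.9)),("s2",(255,194.5)),("s3",(257.1,261.4))):print(n,f(*p,170))
```

```text
nozzle [ 506.9 -225.1  120. ] rim? [ 507.6 -232.   125. ]
axis [ 526.4 -333.6   98. ] tip [ 553.9 -419.8   93. ] 90.48032935395405
pipe [ 482.1 -340.9   60. ] [ 750.2 -296.5   60. ] 0.16412024462536398
box [array([ 575.2, -143.9,   87. ]), array([ 602.2, -285.5,   87. ]), array([ 438.6, -312.9,   87. ]), array([ 418.8, -169.9,   87. ])] [ 508.7  -228.05   87.  ]
green [466.1 275.8 140. ] red [554.  290.5 140. ] blue [567.9 196.4 140. ] silver [474.9 190.3 140. ]
s1 [662.1  26.  170. ]
s2 [543.7  23.5 170. ]
s3 [412.1  20.3 170. ]
```

View pics/cup.png

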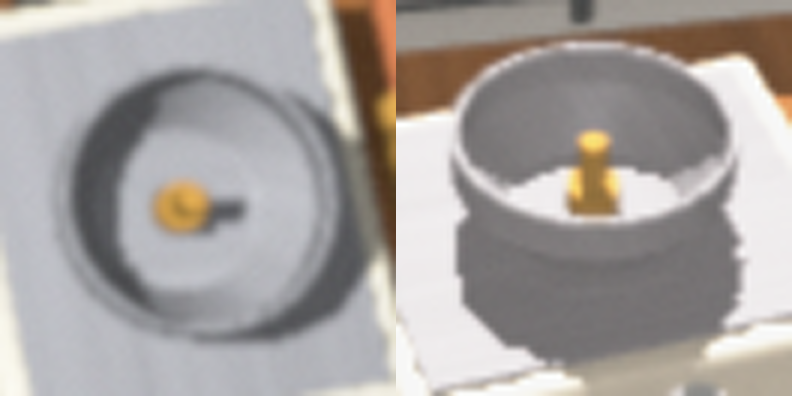

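The zoomed crops show the cup's rim centred at about (378.2,213.5) in the top view. In the side view the nozzle tip is at (284.6,260.3) and the rim is centred on the same axis.

Run:
```python
from h import *
c=read_camera("top"); s=read_camera("side")
print("side nozzle",ray(s,284.6,260.3,120).round(1),"rim",ray(s,284.8,260.3,125).round(1),"top rim",ray(c,378.1,213.4,125).round(1))
# green in side: outline of can vs. prediction
X=np.array([466.1,275.8,140]); print(proj(s,X),proj(s,X-[0,0,110]))
m,r=cents(s,(60,80,20),(90,255,255),15,(225,135,270,200)); print(r)
m,r=cents(s,(0,0,150),(180,60,255),15,(225,140,262,160)); print(r)
# lever tip in side
m,r=cents(s,(22,150,120),(32,255,255),15,(290,295,340,345)); print(r); p=np.argwhere(m)[:,::-1]
print(p[np.argmax(p.sum(1))],proj(s,[553.9,-419.8,98]))
m,r=cents(c,(22,150,120),(35,255,255),100,(340,90,500,260));print("sleeve mid",ray(c,*r[0][0],93))
```

```text
side nozzle [ 510.6 -227.1  120. ] rim [ 510.  -233.3  125. ] top rim [ 507.9 -229.3  125. ]
[242.01005567 145.98473005] [243.24067434 179.91910894]
[([242.4, 151.0], [235, 150, 15, 3, 20]), ([237.1, 164.3], [236, 155, 5, 21, 55])]
[([242.6, 146.0], [235, 143, 16, 7, 88]), ([248.6, 157.5], [241, 155, 16, 5, 61])]
[([318.2, 327.9], [306, 314, 25, 29, 303])]
[330 340] [327.14635203 339.21795021]
sleeve mid [ 545.61643982 -387.38948015   93.        ]
```

Call:
drive_tool(
  targets=[
    {"jaw": 0, "travel": [0, 0, -0.04], "twist": 0.1},
    {"jaw": 0, "travel": [-0.03, -0.02, -0.06], "twist": 0.2},
    {"jaw": 0, "travel": [-0.064, -0.04, -0.06], "twist": 0.3},
    {"jaw": 0, "travel": [-0.098, -0.06, -0.06], "twist": 0.407},
    {"jaw": 0, "travel": [-0.132, -0.08, -0.06], "twist": 0.407},
    {"jaw": 0, "travel": [-0.166, -0.1, -0.06], "twist": 0.407},
    {"jaw": 0, "travel": [-0.2, -0.12, -0.06], "twist": 0.407},
    {"jaw": 0, "travel": [-0.2, -0.12, -0.06], "twist": 0.407},
  ],
)

```text
t: 1.07
eef_pos: [317.5, 439.7, 274.9]
tcp_rot: [3.141, 0.001, 2.492]
ft_force: [1.0, 0.3, 1.1]
opening: 0.496
grip_force: 0.0
```

Call:
drive_tool(
  targets=[
    {"jaw": 0, "travel": [-0.04, -0.01, 0], "twist": 0},
    {"jaw": 0, "travel": [-0.08, -0.02, 0], "twist": 0},
    {"jaw": 0, "travel": [-0.12, -0.03, 0], "twist": 0},
    {"jaw": 0, "travel": [-0.16, -0.04, 0], "twist": 0},
    {"jaw": 0, "travel": [-0.2, -0.05, 0], "twist": 0},
    {"jaw": 0, "travel": [-0.236, -0.06, 0], "twist": 0},
    {"jaw": 0, "travel": [-0.26, -0.09, 0], "twist": 0},
    {"jaw": 0, "travel": [-0.285, -0.12, 0], "twist": 0},
  ],
)

```text
t: 1.73
eef_pos: [469.7, 174.5, 274.3]
tcp_rot: [-3.141, -0.0, 2.496]
ft_force: [-0.1, -0.3, -0.1]
opening: 0.007
grip_force: 0.0
```

Call:
drive_tool(
  targets=[
    {"jaw": 0, "travel": [-0.024, -0.032, 0], "twist": 0},
    {"jaw": 0, "travel": [-0.048, -0.064, 0], "twist": 0},
    {"jaw": 0, "travel": [-0.072, -0.096, 0], "twist": 0},
    {"jaw": 0, "travel": [-0.096, -0.128, 0], "twist": 0},
    {"jaw": 0, "travel": [-0.12, -0.16, 0], "twist": 0},
    {"jaw": 0, "travel": [-0.144, -0.192, 0], "twist": 0},
    {"jaw": 0, "travel": [-0.168, -0.224, 0], "twist": 0},
    {"jaw": 0, "travel": [-0.192, -0.256, 0], "twist": 0},
  ],
)

```text
t: 2.4
eef_pos: [468.1, -145.8, 274.9]
tcp_rot: [3.141, 0.0, 2.496]
ft_force: [1.2, 0.2, 0.2]
opening: 0.004
grip_force: 0.0
```

Call:
drive_tool(
  targets=[
    {"jaw": 0, "travel": [-0.027, -0.027, 0], "twist": 0},
    {"jaw": 0, "travel": [-0.054, -0.054, 0], "twist": 0},
    {"jaw": 0, "travel": [-0.081, -0.082, 0], "twist": 0},
    {"jaw": 0, "travel": [-0.108, -0.11, 0], "twist": 0},
    {"jaw": 0, "travel": [-0.135, -0.137, 0], "twist": 0},
    {"jaw": 0, "travel": [-0.162, -0.164, 0], "twist": 0},
    {"jaw": 0, "travel": [-0.186, -0.189, 0], "twist": 0},
    {"jaw": 0, "travel": [-0.186, -0.189, 0], "twist": 0},
  ],
)

```text
t: 3.07
eef_pos: [503.1, -412.0, 273.4]
tcp_rot: [-3.141, 0.0, 2.493]
ft_force: [0.4, -0.3, -0.7]
opening: 0.007
grip_force: 0.0
```

Call:
drive_tool(
  targets=[
    {"jaw": 0, "travel": [0, 0, 0.035], "twist": 0},
    {"jaw": 0, "travel": [0, 0, 0.07], "twist": 0},
    {"jaw": 0, "travel": [0, 0, 0.105], "twist": 0},
    {"jaw": 0, "travel": [0, 0, 0.14], "twist": 0},
    {"jaw": 0, "travel": [0, 0, 0.17], "twist": 0},
    {"jaw": 0, "travel": [0, 0, 0.193], "twist": 0},
    {"jaw": 0, "travel": [0, 0, 0.193], "twist": 0},
    {"jaw": 0, "travel": [0, 0, 0.193], "twist": 0},
  ],
)

```text
t: 3.73
eef_pos: [503.2, -406.4, 81.2]
tcp_rot: [3.141, -0.002, 2.496]
ft_force: [-0.3, 0.1, 0.4]
opening: 0.009
grip_force: 0.0
```

```bash
python3 - <<'E'
from h import *
c=read_camera("top"); s=read_camera("side"); st=state(); print(st["eef_pos"],st["tcp_rot"],st["ft_force"])
a=cv2.resize(c["frame"][150:260,370:480],(396,396)); b=cv2.resize(s["frame"][250:360,250:360],(396,396))
cv2.imwrite("pics/push.png",np.hstack([a,b])[:,:,::-1])
E
python3 - <<'E'
import numpy as np
A=np.array([526.1,-333.3]);y=2.496;tx=np.array([np.cos(y),np.sin(y)]);ty=np.array([np.sin(y),-np.cos(y)])
P0=A+65*np.array([np.sin(.315),-np.cos(.315)])-45*np.array([np.cos(.315),np.sin(.315)])
from cell import state; P0=state()["eef_pos"][:2]
for q in np.arange(.1,1.6,.1).tolist()+[1.571]:
    a=.165+q;u=np.array([np.sin(a),-np.cos(a)]);n=np.array([np.cos(a),np.sin(a)])
    d=8+10*abs(n@tx)+12*abs(n@ty)
    F=A+65*u-d*n; D=(F-P0)/1000; print(round(q,2),F.round(),(D@tx).round(3),(D@ty).round(3))
E
```

```text
[ 503.93787636 -407.25114934   83.31762113] [-3.14140435e+00  2.19513816e-03  2.49594460e+00] [-0.90868388 -0.19777115 -1.37040462]
0.1 [ 520. -402.] -0.01 0.014
0.2 [ 527. -402.] -0.016 0.018
0.3 [ 535. -402.] -0.021 0.023
0.4 [ 542. -400.] -0.026 0.028
0.5 [ 549. -398.] -0.03 0.034
0.6 [ 556. -395.] -0.034 0.041
0.7 [ 562. -391.] -0.037 0.048
0.8 [ 568. -387.] -0.039 0.055
0.9 [ 573. -383.] -0.041 0.06
1.0 [ 577. -379.] -0.042 0.066
1.1 [ 581. -374.] -0.042 0.073
1.2 [ 585. -369.] -0.042 0.079
1.3 [ 588. -363.] -0.041 0.086
1.4 [ 591. -357.] -0.039 0.092
1.5 [ 593. -351.] -0.037 0.099
1.57 [ 594. -346.] -0.035 0.103
```

View pics/push.png

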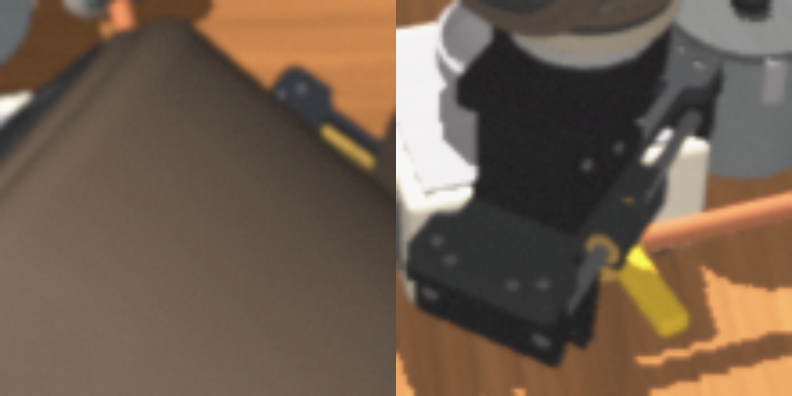

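The side view shows the closed fingers next to the yellow lever, on its closing side. I'll push along the arc now.

Call:
drive_tool(
  targets=[
    {"jaw": 0, "travel": [-0.005, 0.007, 0.006], "twist": 0},
    {"jaw": 0, "travel": [-0.01, 0.014, 0.006], "twist": 0},
    {"jaw": 0, "travel": [-0.016, 0.018, 0.006], "twist": 0},
    {"jaw": 0, "travel": [-0.021, 0.023, 0.006], "twist": 0},
    {"jaw": 0, "travel": [-0.026, 0.028, 0.006], "twist": 0},
    {"jaw": 0, "travel": [-0.03, 0.034, 0.006], "twist": 0},
    {"jaw": 0, "travel": [-0.034, 0.041, 0.006], "twist": 0},
    {"jaw": 0, "travel": [-0.037, 0.048, 0.006], "twist": 0},
  ],
)

```text
t: 4.5
eef_pos: [562.4, -390.5, 75.6]
tcp_rot: [3.142, 0.0, 2.496]
ft_force: [-1.4, 1.1, 0.4]
opening: 0.006
grip_force: 0.8
```

Call:
drive_tool(
  targets=[
    {"jaw": 0, "travel": [-0.002, 0.007, 0], "twist": 0},
    {"jaw": 0, "travel": [-0.004, 0.012, 0], "twist": 0},
    {"jaw": 0, "travel": [-0.005, 0.018, 0], "twist": 0},
    {"jaw": 0, "travel": [-0.005, 0.025, 0], "twist": 0},
    {"jaw": 0, "travel": [-0.005, 0.031, 0], "twist": 0},
    {"jaw": 0, "travel": [-0.004, 0.038, 0], "twist": 0},
    {"jaw": 0, "travel": [-0.002, 0.044, 0], "twist": 0},
    {"jaw": 0, "travel": [-0.002, 0.044, 0], "twist": 0},
  ],
)

```text
t: 5.17
eef_pos: [590.3, -355.5, 75.7]
tcp_rot: [3.141, 0.0, 2.497]
ft_force: [0.4, 0.0, 0.5]
opening: 0.0
grip_force: 0.1
```

Call:
drive_tool(
  targets=[
    {"jaw": 0, "travel": [0.001, 0.004, 0], "twist": 0},
    {"jaw": 0, "travel": [0.002, 0.008, 0], "twist": 0},
    {"jaw": 0, "travel": [0.003, 0.01, 0], "twist": 0},
    {"jaw": 0, "travel": [0.003, 0.01, 0], "twist": 0},
    {"jaw": 0, "travel": [0.003, 0.01, 0], "twist": 0},
  ],
)

```text
t: 5.58
eef_pos: [593.5, -346.8, 75.6]
tcp_rot: [3.141, -0.0, 2.496]
ft_force: [-0.4, -0.3, -0.6]
opening: 0.002
grip_force: 0.0
```

Run:
```python
from h import *
s=read_camera("side"); st=state(); print(st["eef_pos"],st["tcp_rot"],st["ft_force"],st["t"])
b=cv2.resize(s["frame"][250:360,250:360],(440,440)); cv2.imwrite("pics/push2.png",b[:,:,::-1])
```

```text
[ 593.38411417 -346.90742712   75.56190993] [ 3.14122116e+00 -1.36539337e-04  2.49569983e+00] [-0.26550538 -1.11957675  0.81780063] 5.6333
```

View pics/push2.png

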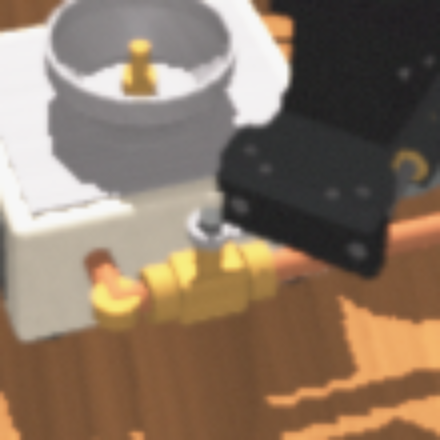

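The lever now lies behind the gripper, roughly along the pipe. I'll push a little further until the stop pushes back.

Call:
drive_tool(
  targets=[
    {"jaw": 0, "travel": [0.0015, 0.0014, 0], "twist": 0},
    {"jaw": 0, "travel": [0.003, 0.0027, 0], "twist": 0},
    {"jaw": 0, "travel": [0.003, 0.0027, 0], "twist": 0},
  ],
)

```text
t: 5.88
eef_pos: [593.0, -343.8, 75.9]
tcp_rot: [-3.141, 0.002, 2.496]
ft_force: [1.6, -5.9, -2.2]
opening: 0.005
grip_force: 2.6
```

Call:
drive_tool(
  targets=[
    {"jaw": 0, "travel": [0.0015, 0.0014, 0], "twist": 0},
    {"jaw": 0, "travel": [0.003, 0.0027, 0], "twist": 0},
    {"jaw": 0, "travel": [0.003, 0.0027, 0], "twist": 0},
  ],
)

```text
t: 6.13
eef_pos: [593.0, -342.9, 76.1]
tcp_rot: [-3.139, 0.008, 2.496]
ft_force: [5.0, -21.3, -6.1]
opening: 0.005
grip_force: 10.3
```

The force rises to 21 N, so the lever is at its stop. I'll back off, rise and check.

Call:
drive_tool(
  targets=[
    {"jaw": 0, "travel": [-0.01, -0.01, 0], "twist": 0},
    {"jaw": 0, "travel": [-0.025, -0.024, 0], "twist": 0},
    {"jaw": 0, "travel": [-0.025, -0.024, -0.035], "twist": 0},
    {"jaw": 0, "travel": [-0.025, -0.024, -0.07], "twist": 0},
    {"jaw": 0, "travel": [-0.025, -0.024, -0.11], "twist": 0},
    {"jaw": 0, "travel": [-0.025, -0.024, -0.15], "twist": 0},
    {"jaw": 0, "travel": [-0.025, -0.024, -0.19], "twist": 0},
    {"jaw": 0, "travel": [-0.025, -0.024, -0.21], "twist": 0},
  ],
)

```text
t: 6.8
eef_pos: [597.8, -373.6, 291.2]
tcp_rot: [3.141, 0.005, 2.496]
ft_force: [0.6, -0.5, -0.2]
opening: 0.006
grip_force: 0.0
```

Run:
```python
from h import *
s=read_camera("side"); st=state(); print(st["eef_pos"],st["tcp_rot"],st["t"])
m,r=cents(s,(22,150,120),(32,255,255),10,(280,280,380,345)); print(r)
A=np.array([526.1,-333.3])
for q in(1.3,1.45,1.57):
    a=.165+q; print(q,[proj(s,[*(A+k*np.array([np.sin(a),-np.cos(a)])),98]).round(1) for k in(24,57,90)])
b=cv2.resize(s["frame"][250:360,250:400],None,fx=4,fy=4); cv2.imwrite("pics/lev.png",b[:,:,::-1])
```

```text
[ 598.29776707 -374.04617742  293.66568894] [3.14121852 0.00891736 2.4958535 ] 6.85
[([331.7, 300.0], [315, 293, 33, 15, 261])]
1.3 [array([314.6, 304.7]), array([332.4, 304.3]), array([350.2, 303.9])]
1.45 [array([314.3, 303.3]), array([331.5, 301.1]), array([348.5, 298.9])]
1.57 [array([313.8, 302.3]), array([330.3, 298.6]), array([346.4, 295. ])]
```

View pics/lev.png

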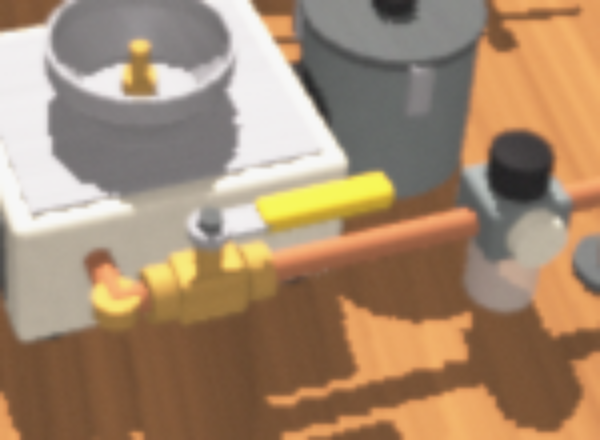

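The lever lies in line with the pipe. Next is the green can.

Call:
drive_tool(
  targets=[
    {"jaw": 0.8, "travel": [0.034, 0.021, 0], "twist": 0},
    {"jaw": 0.8, "travel": [0.068, 0.043, 0], "twist": 0},
    {"jaw": 0.8, "travel": [0.102, 0.065, 0], "twist": 0},
    {"jaw": 0.8, "travel": [0.136, 0.087, 0], "twist": 0},
    {"jaw": 0.8, "travel": [0.17, 0.108, 0], "twist": 0},
    {"jaw": 0.8, "travel": [0.204, 0.13, 0], "twist": 0},
    {"jaw": 0.8, "travel": [0.238, 0.152, 0], "twist": 0},
    {"jaw": 0.8, "travel": [0.272, 0.173, 0], "twist": 0},
  ],
)

```text
t: 7.52
eef_pos: [482.9, -69.8, 285.4]
tcp_rot: [3.141, -0.001, 2.495]
ft_force: [1.1, 1.1, -0.4]
opening: 0.511
grip_force: 0.0
```

Call:
drive_tool(
  targets=[
    {"jaw": 0.8, "travel": [0.024, 0.031, 0], "twist": 0},
    {"jaw": 0.8, "travel": [0.048, 0.062, 0], "twist": 0},
    {"jaw": 0.8, "travel": [0.072, 0.093, 0], "twist": 0},
    {"jaw": 0.8, "travel": [0.096, 0.124, 0], "twist": 0},
    {"jaw": 0.8, "travel": [0.12, 0.155, 0], "twist": 0},
    {"jaw": 0.8, "travel": [0.144, 0.186, 0], "twist": 0},
    {"jaw": 0.8, "travel": [0.168, 0.217, 0], "twist": 0},
    {"jaw": 0.8, "travel": [0.192, 0.248, 0], "twist": 0},
  ],
)

```text
t: 8.18
eef_pos: [479.4, 244.1, 285.5]
tcp_rot: [-3.141, -0.001, 2.496]
ft_force: [0.0, 0.7, 1.0]
opening: 0.801
grip_force: 0.0
```

Call:
drive_tool(
  targets=[
    {"jaw": 0.8, "travel": [0.03, 0.018, 0.03], "twist": 0},
    {"jaw": 0.8, "travel": [0.03, 0.018, 0.06], "twist": 0},
    {"jaw": 0.8, "travel": [0.03, 0.018, 0.09], "twist": 0},
    {"jaw": 0.8, "travel": [0.03, 0.018, 0.09], "twist": 0},
    {"jaw": 0.8, "travel": [0.03, 0.018, 0.09], "twist": 0},
  ],
)

```text
t: 8.6
eef_pos: [466.6, 274.4, 195.1]
tcp_rot: [-3.139, -0.002, 2.496]
ft_force: [0.3, -0.5, 0.2]
opening: 0.803
grip_force: 0.0
```

Run:
```python
from h import *
s=read_camera("side"); c=read_camera("top"); st=state(); p=st["eef_pos"];print(p,st["tcp_rot"])
y=st["tcp_rot"][2]; d=np.array([466,276.5])-p[:2]; print("tool",d@[np.cos(y),np.sin(y)],d@[np.sin(y),-np.cos(y)])
b=cv2.resize(s["frame"][60:220,170:330],(480,480)); a=cv2.resize(c["frame"][160:280,80:200],(320,320)); o=np.zeros((480,800,3),np.uint8);o[:,:480]=b;o[:320,480:]=a
cv2.imwrite("pics/pre.png",o[:,:,::-1])
```

```text
[467.81498658 274.51988694 197.24387847] [3.13995689e+00 7.43877236e-04 2.49514182e+00]
tool 2.641506015942456 0.48730891425376555
```

View pics/pre.png

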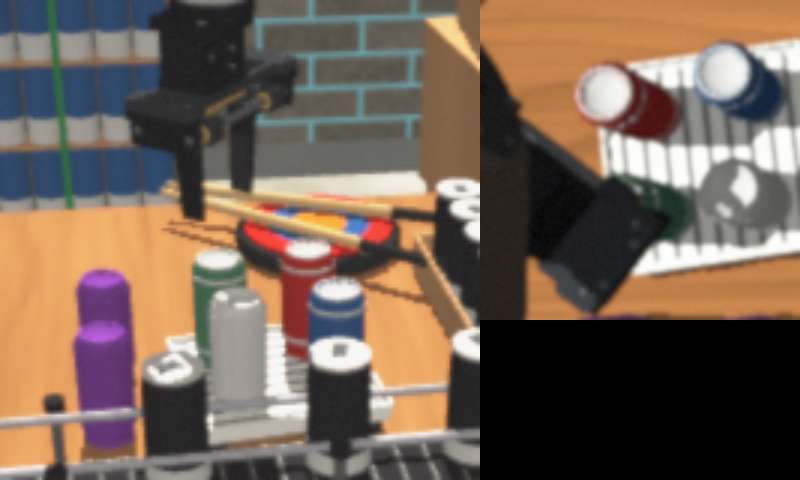

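The open fingers straddle the green can in the side view, with no neighbouring can in the way. I'll descend and grip.

Call:
drive_tool(
  targets=[
    {"jaw": 0.8, "travel": [0.002, 0, 0.02], "twist": 0},
    {"jaw": 0.8, "travel": [0.002, 0, 0.045], "twist": 0},
    {"jaw": 0.8, "travel": [0.002, 0, 0.07], "twist": 0},
    {"jaw": 0.8, "travel": [0.002, 0, 0.09], "twist": 0},
    {"jaw": 0.8, "travel": [0.002, 0, 0.103], "twist": 0},
    {"jaw": 0.8, "travel": [0.002, 0, 0.103], "twist": 0},
    {"jaw": 0.8, "travel": [0.002, 0, 0.103], "twist": 0},
  ],
)

```text
t: 9.28
eef_pos: [466.3, 275.7, 94.0]
tcp_rot: [3.14, 0.001, 2.495]
ft_force: [0.3, 0.5, 0.2]
opening: 0.8
grip_force: 0.0
```

Call:
drive_tool(
  targets=[
    {"jaw": 0.7, "travel": [0, 0, 0], "twist": 0},
    {"jaw": 0.62, "travel": [0, 0, 0], "twist": 0},
    {"jaw": 0.5, "travel": [0, 0, 0], "twist": 0},
    {"jaw": 0.4, "travel": [0, 0, 0], "twist": 0},
    {"jaw": 0.3, "travel": [0, 0, 0], "twist": 0},
    {"jaw": 0.3, "travel": [0, 0, 0], "twist": 0},
    {"jaw": 0.3, "travel": [0, 0, 0], "twist": 0},
    {"jaw": 0.3, "travel": [0, 0, 0], "twist": 0},
  ],
)

```text
t: 9.95
eef_pos: [465.7, 275.9, 93.2]
tcp_rot: [3.141, 0.001, 2.496]
ft_force: [0.3, -0.9, 5.5]
opening: 0.554
grip_force: 29.9
```

Gripped at 52.6 mm, as expected. Lifting straight up.

Call:
drive_tool(
  targets=[
    {"jaw": 0.3, "travel": [0, 0, -0.006], "twist": 0},
    {"jaw": 0.3, "travel": [0, 0, -0.018], "twist": 0},
    {"jaw": 0.3, "travel": [0, 0, -0.033], "twist": 0},
    {"jaw": 0.3, "travel": [0, 0, -0.05], "twist": 0},
    {"jaw": 0.3, "travel": [0, 0, -0.068], "twist": 0},
    {"jaw": 0.3, "travel": [0, 0, -0.088], "twist": 0},
    {"jaw": 0.3, "travel": [0, 0, -0.108], "twist": 0},
    {"jaw": 0.3, "travel": [0, 0, -0.125], "twist": 0},
  ],
)

```text
t: 10.62
eef_pos: [465.3, 275.7, 219.3]
tcp_rot: [3.141, 0.0, 2.496]
ft_force: [0.1, 1.1, -0.4]
opening: 0.558
grip_force: 29.9
```

Call:
drive_tool(
  targets=[
    {"jaw": 0.3, "travel": [0, 0, -0.018], "twist": 0},
    {"jaw": 0.3, "travel": [0, 0, -0.036], "twist": 0},
    {"jaw": 0.3, "travel": [0, 0, -0.05], "twist": 0},
    {"jaw": 0.3, "travel": [0, 0, -0.06], "twist": 0},
    {"jaw": 0.3, "travel": [0, 0, -0.06], "twist": 0},
    {"jaw": 0.3, "travel": [0, 0, -0.06], "twist": 0},
  ],
)

```text
t: 11.12
eef_pos: [465.3, 275.7, 277.6]
tcp_rot: [3.141, 0.0, 2.496]
ft_force: [-0.2, -1.0, -0.7]
opening: 0.553
grip_force: 29.9
```

Run:
```python
from h import *
s=read_camera("side"); st=state(); p=st["eef_pos"];print(p,st["tcp_rot"],st["opening"],st["grip_force"])
X=np.array([p[0],p[1],p[2]-63]);print("predicted rim px",proj(s,X),"base",proj(s,X+[0,0,110]),"width px",proj(s,X+[26.5,0,40])-proj(s,X+[-26.5,0,40]))
u,v=proj(s,X).astype(int);f=s["frame"][v-60:v+20,u-40:u+40]; cv2.imwrite("pics/held.png",cv2.resize(f,None,fx=6,fy=6)[:,:,::-1]); print("crop origin",u-40,v-60)
```

```text
[465.11975313 275.61843912 276.99648661] [-3.14091881e+00 -4.86250080e-04  2.49572032e+00] 0.5531913490989944 29.90941733121872
predicted rim px [240.76756825 121.42509365] base [239.31596435  81.86956882] width px [19.5541378  -0.79979422]
crop origin 200 61
```

View pics/held.png

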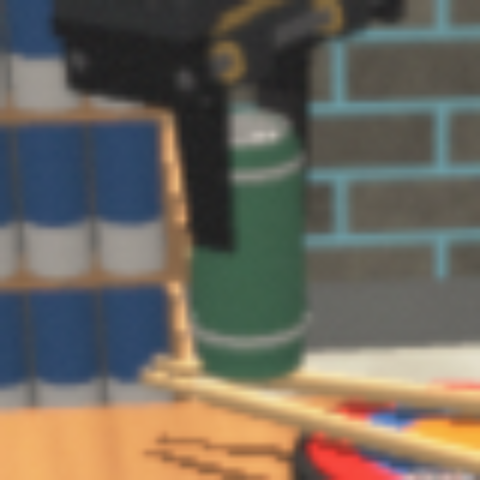

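The can hangs upright between the fingers, with its rim at about px (241,124). I'll carry it over the conveyor with the rim at about 214 mm.

Call:
drive_tool(
  targets=[
    {"jaw": 0.3, "travel": [-0.01, -0.011, 0], "twist": 0},
    {"jaw": 0.3, "travel": [-0.03, -0.033, 0], "twist": 0},
    {"jaw": 0.3, "travel": [-0.053, -0.059, 0], "twist": 0},
    {"jaw": 0.3, "travel": [-0.077, -0.085, 0], "twist": 0},
    {"jaw": 0.3, "travel": [-0.1, -0.111, 0], "twist": 0},
    {"jaw": 0.3, "travel": [-0.124, -0.138, 0], "twist": 0},
    {"jaw": 0.3, "travel": [-0.148, -0.164, 0], "twist": 0},
    {"jaw": 0.3, "travel": [-0.17, -0.189, 0], "twist": 0},
  ],
)

```text
t: 11.83
eef_pos: [487.0, 20.7, 276.6]
tcp_rot: [-3.141, -0.001, 2.496]
ft_force: [1.4, 1.1, -0.7]
opening: 0.555
grip_force: 29.9
```

Call:
drive_tool(
  targets=[
    {"jaw": 0.3, "travel": [-0.023, -0.026, 0], "twist": 0},
    {"jaw": 0.3, "travel": [-0.047, -0.052, 0], "twist": 0},
    {"jaw": 0.3, "travel": [-0.07, -0.078, 0], "twist": 0},
    {"jaw": 0.3, "travel": [-0.094, -0.104, 0], "twist": 0},
    {"jaw": 0.3, "travel": [-0.117, -0.13, 0], "twist": 0},
    {"jaw": 0.3, "travel": [-0.14, -0.155, 0], "twist": 0},
    {"jaw": 0.3, "travel": [-0.159, -0.177, 0], "twist": 0},
    {"jaw": 0.3, "travel": [-0.169, -0.188, 0], "twist": 0},
  ],
)

```text
t: 12.5
eef_pos: [508.9, -232.2, 276.1]
tcp_rot: [-3.141, -0.002, 2.494]
ft_force: [0.3, 1.1, -0.3]
opening: 0.552
grip_force: 29.9
```

Call:
drive_tool(
  targets=[
    {"jaw": 0.3, "travel": [0, 0, 0], "twist": 0},
    {"jaw": 0.3, "travel": [0, 0, 0], "twist": 0},
    {"jaw": 0.3, "travel": [0, 0, 0], "twist": 0},
  ],
)

```text
t: 12.75
eef_pos: [509.1, -228.2, 277.1]
tcp_rot: [3.141, -0.001, 2.496]
ft_force: [-0.2, 0.6, 0.2]
opening: 0.552
grip_force: 29.9
```

Call:
drive_tool(
  targets=[
    {"jaw": 0.3, "travel": [0, 0, 0.015], "twist": 0},
    {"jaw": 0.3, "travel": [0, 0, 0.032], "twist": 0},
    {"jaw": 0.3, "travel": [0, 0, 0.048], "twist": 0},
    {"jaw": 0.3, "travel": [0, 0, 0.06], "twist": 0},
    {"jaw": 0.3, "travel": [0, 0, 0.068], "twist": 0},
    {"jaw": 0.3, "travel": [0, 0, 0.072], "twist": 0},
    {"jaw": 0.3, "travel": [0, 0, 0.072], "twist": 0},
    {"jaw": 0.3, "travel": [0, 0, 0.072], "twist": 0},
  ],
)

```text
t: 13.42
eef_pos: [509.5, -229.0, 206.1]
tcp_rot: [3.141, 0.001, 2.496]
ft_force: [-0.1, 0.3, -0.3]
opening: 0.555
grip_force: 29.9
```

Run:
```python
from h import *
s=read_camera("side"); st=state(); p=st["eef_pos"];print(p,st["tcp_rot"])
f=cv2.resize(s["frame"][200:290,235:335],None,fx=6,fy=6,interpolation=cv2.INTER_CUBIC); cv2.imwrite("pics/fin.png",f[:,:,::-1])
h=cv2.cvtColor(s["frame"],cv2.COLOR_RGB2HSV); m=cv2.inRange(h,(60,70,20),(95,255,255))
for v in range(225,262,3):
    x=np.flatnonzero(m[v,250:320])+250; print(v,x.min() if len(x) else None,x.max() if len(x) else None)
C=np.array([508.8,-229.5,p[2]-63]); print("pred rim L/R at 16mm above", [proj(s,C+[a*.98,a*-.15,16+20]).round(1) for a in(-26.5,0,26.5)], "bottom near edge",proj(s,C+[0.13*-24,-24.3,0]))
```

```text
[ 509.56230934 -229.19006253  206.30138179] [3.14136530e+00 9.72904079e-04 2.49612760e+00]
225 285 297
228 284 297
231 284 297
234 273 298
237 272 297
240 273 297
243 274 297
246 275 295
249 281 289
252 274 296
255 276 294
258 286 286
261 None None
pred rim L/R at 16mm above [array([270.7, 236.8]), array([284.3, 237. ]), array([298. , 237.1])] bottom near edge [284.38378183 259.66136126]
```

View pics/fin.png

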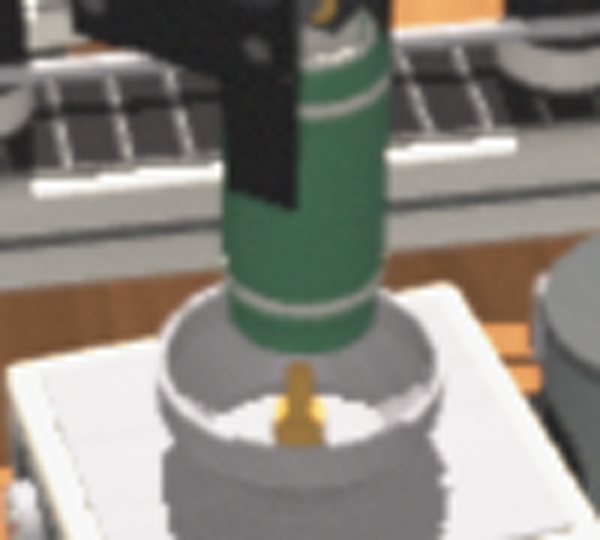

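The can is upright and centred over the cup to within about 1 mm. Its centre is at column 285, and the cup and nozzle are at 284.6. I'll lower it the last 7 mm and settle.

Call:
drive_tool(
  targets=[
    {"jaw": 0.3, "travel": [0, 0, 0.003], "twist": 0},
    {"jaw": 0.3, "travel": [0, 0, 0.006], "twist": 0},
    {"jaw": 0.3, "travel": [0, 0, 0.007], "twist": 0},
    {"jaw": 0.3, "travel": [0, 0, 0.007], "twist": 0},
    {"jaw": 0.3, "travel": [0, 0, 0.007], "twist": 0},
    {"jaw": 0.3, "travel": [0, 0, 0.007], "twist": 0},
    {"jaw": 0.3, "travel": [0, 0, 0.007], "twist": 0},
    {"jaw": 0.3, "travel": [0, 0, 0.007], "twist": 0},
  ],
)

```text
t: 14.13
eef_pos: [509.3, -229.4, 198.7]
tcp_rot: [3.142, 0.0, 2.496]
ft_force: [0.1, -0.3, -0.5]
opening: 0.556
grip_force: 29.9
```

Call:
drive_tool(
  targets=[
    {"jaw": 0.3, "travel": [0, 0, 0], "twist": 0},
    {"jaw": 0.3, "travel": [0, 0, 0], "twist": 0},
    {"jaw": 0.3, "travel": [0, 0, 0], "twist": 0},
    {"jaw": 0.3, "travel": [0, 0, 0], "twist": 0},
    {"jaw": 0.3, "travel": [0, 0, 0], "twist": 0},
    {"jaw": 0.3, "travel": [0, 0, 0], "twist": 0},
  ],
)

```text
t: 14.63
eef_pos: [509.3, -229.3, 198.6]
tcp_rot: [3.142, -0.0, 2.496]
ft_force: [0.4, -0.5, -0.1]
opening: 0.561
grip_force: 29.9
```

```bash
python3 -c "from cell import *; print(job_done())"
```

```text
the job is handed in; nothing more can be done
None
```

The job is handed in, though no verdict came back: the valve lever was pushed to its stop in line with the pipe, and the green can was held mouth down over the cup, centred to about 1 mm, its rim an estimated 11 mm above the cup.

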